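# Log a vial at the code reader, then hold the run lever at half travel

### The arm

A 6-joint arm with a two-finger parallel gripper is mounted at the origin on a cart in front of the work surface, level with it; the furniture and walls round the work are solid. World frame = base frame: x ahead of the robot, y to its left, z up, the work surface at z = 0. Lengths are in m, angles in rad, forces in N, time in s.
With the tool pointing down it reaches from about 0.25 to 0.725 m from the base axis. Payload 4 kg.
Tool frame: the origin (TCP) lies midway between the tips of the shut fingers; the grasp point (between the pads) lies 19 mm behind it; z points along the fingers, x is the direction in which the jaws open and shut, and the axes are right-handed (so a half turn about z gives the same grasp; the last joint's range is limited). The gripper opens to 85 mm and grips with 20 to 120 N. Pads are 22 mm wide; open, the fingers measure 114 mm over their backs; the gripper's body (76 mm by 85 mm) begins 54 mm behind the grasp point. The pads swing forward as they close: fully open they stand 13 mm farther back than shut.
Start: joints at [1.228, 0.241, 0.005, 1.335, 0, 1.571], TCP at [0.168, 0.471, 0.231] pointing down, gripper open.
Joint ranges: [-2.72, 2.72], [-1.05, 1.87], [-1.09, 1.28], [-1.99, 2.15], [-1.42, 1.44], [-3.14, 3.14]. Speed limits (rad/s): [2.79, 2.79, 3.14, 3.14, 3.14, 3.14].

### API

Orientations are given as a unit quaternion [x, y, z, w].
In Python, from workcell import bot, vision, ticket gives the robot as it stands.
- The arm moves only by the tool play_rows, never from a script. Its argument "deltas" is one flat list of numbers, 5 for each row, row after row: the opening, from 0 (shut) to 1 (fully open), then the shift along the tool's x, y, z in units of 60 mm (1.0 is 60 mm), then the turn about the tool's z in degrees. A call has 1 to 12 rows; each row shifts and turns the pose as measured when the row begins, along the tool's axes as they then stand; what a row does not reach is not made up. A row lasts 1/8 s, in which the tool goes at most 62.5 mm and 10.7 degrees, less where a joint would pass 70% of its speed; a pose out of reach is approached as far as the arm can. A call is refused whole if a number of a shift passes 1 or a number of a turn 10.7, either way. A call with a gripper value outside its range is refused whole. The fingers move at their own pace and stop on an object; the grip force is fixed at half the most. Time passes only in rows, so rows that do not move let the fingers close. It gives the time, the measured TCP pose, the force and the opening at its end, in the units of the state.
- bot.get_obs(): the state, without advancing time (a new reading comes with each control period).
- vision.camera(name): name is "scene" or "top" or "wrist"; returns a dict with "color" (384x512x3 uint8, blue, green, red), "intrinsics" (3x3 intrinsics, pixels), "rvec" (rotation vector, rad) and "tvec" (3), from world to camera coordinates, as OpenCV has them. Camera axes: x right, y down, z forward; pixel columns grow to the right and rows downward; lengths in m; the calibration is good to about 2 mm. The wrist camera is an equidistant fisheye: a pixel r from the principal point sees the ray r / f radians off the axis. A picture is of the moment at which its call begins. There is no depth.
- ticket.job_done(): hands the job in, once; it reports no verdict.
The state is a dict: "clock": time; "joint_pos": joint angles; "joint_vel": joint speeds; "tau": joint torques, N m; "eef_pos": TCP position; "tool_rot": TCP orientation; "ft_force": force on the tool from outside, world axes, zero at the start; "ft_torque": the same for the moment, N m; "grip_width": finger opening in m.
Only numpy, scipy, OpenCV 4.12 (cv2) and the standard library are available. Lean on these libraries where they do the work, as an engineer would, in place of code of your own. Each camera call takes 0.05 s, during which the arm holds its last target. There are 200 camera calls.

### The job

Log the vial that stands in front of the bench-mounted code reader: squeeze the reader's trigger fully home against its upright grip, then let it spring right back. After that press the paddle of the hold-to-run lever down to its halfway mark and keep it there: the job ends with the gripper still holding the lever at half travel, so finish without letting go. Never push the lever on to near its bottom stop (that trips the emergency stop), and leave the vials, the syringe and the fitting where they are.

Things in the scene. Friction and masses are not known exactly. Their poses are not given: they have to be found in the camera images.
- reader: White code reader in a cradle on an aluminium base plate 110 x 190 x 10 mm (x, y, z). Origin: centre of the plate's underside, z up. Its body lies along y (y -90 to 19 mm, top z 66 mm), window to +y. A fixed black upright grip rises from it, 28 mm (x) by 24 mm (y -57 to -33), up to z 145 mm (34 mm square root below z 74). The grey trigger stands on the grip's +y side. Place and yaw vary.
- grip_mid (a point): Point fixed at (0, -40, 117) mm in the reader's frame: middle along y of the 34 mm that grip and squeezed trigger span, a good height to pinch. Fingers close along the reader's y: one on the grip's back face (17 mm to -y of this point), one on the trigger's outer face (about 31 mm to +y at rest, 17 mm squeezed).
- trigger (a joint): Trigger hinge, rad: 0 released, 0.28 fully home (stop). Grey bar 16 mm wide (x), 7 mm thick, 60 mm long, hinged at its lower end at (0, -26.5, 72) mm in the reader's frame, about the reader's x; at rest it leans 0.28 rad to +y, top at z 130 mm; squeezed it is upright, 3 mm from the grip. A spring returns it; fully home takes about 8 N at grip_mid's height.
- lever_stand: Fixed stand of the hold-to-run lever: aluminium plate 120 x 90 x 10 mm centred at (20, 0) mm from the origin, white housing, cheeks up to z 86 mm, two steel quadrant plates beside the lever (x -9 to 13 mm, top z 98 mm, 46 mm over both). Origin on the table, z up; place and yaw vary. Black ridges on the plates mark rest (top), halfway (thick, middle) and bottom stop.
- run_lever (a joint): Lever hinge, rad: 0 at rest (up), 0.25 halfway, 0.50 bottom stop. Hinged about the stand's y axis at (50, 0, 70) mm in the stand's frame; points to -x, at rest 0.30 rad above level, halfway 0.05 rad above level. Sprung up: at the paddle about 3 N to start it, 8 N halfway, 13 N at the stop; springs back when let go.
- paddle (a point): Centre of the upper face of the lever's black paddle (40 mm along the lever, 36 mm wide, 10 mm thick), 100 mm from the hinge; moves with the lever. In the stand's frame about (-44, 0, 104) mm at rest, (-50, 0, 80) halfway, (-49, 0, 55) at the stop. Clear space above it.
- vial: Vial, 24 mm diameter, 54 mm tall, standing in the low ring nest in front of the reader's window at (0, 65, 10) mm in the reader's frame. Origin: centre of its underside. It stays there.
- nest (a point): Centre of the nest's floor, at (0, 65, 10) mm in the reader's frame.
- second_vial: Vial of the same size with a dark cap, standing on the table on the robot's side of the reader; bystander. Origin: centre of its underside.
- syringe: Syringe 30 x 113 x 17 mm lying to the left (+y) of the lever stand; bystander.
- fitting: Tube fitting 18 x 33 x 15 mm lying to the right (-y) of the lever stand; bystander.
- retort_stand: Tall retort stand with a clamped vessel and clamp arms, fixed at the far side of the table (it never moves); solid. Sweeping across the table at more than about 0.5 m from the robot's base axis can hit it: draw the tool in when crossing from one side to the other.

How it is judged:
On the way, in this order (a step that is already met when the one before it is completed fails the run):
1. the trigger is squeezed fully home (value of joint trigger above 0.24 rad), for 0.2 s.
2. the trigger is let go and has sprung back, with the lever still up (value of joint trigger below 0.05 rad and value of joint run_lever below 0.08 rad), for 0.2 s.
3. the lever is held at its halfway mark (value of joint run_lever between 0.19 and 0.31 rad), for 1.5 s.
At the end, for the whole second after the job is handed in: The fingers are pressing the lever (more than 2 N) and hold it at halfway, 0.25 +- 0.06 rad, through the last second; the trigger is released (under 0.05 rad); the vial stands upright in its nest (within 6 mm) (all of step 3 and contact force between the fingers and lever_stand above 2 N and value of joint trigger below 0.05 rad and horizontal distance between vial and nest below 0.006 m and angle between vial's own z axis and vertical below 0.15 rad); the arm keeps its last pose, push and grip.
It fails at once if the lever is pushed near its bottom stop (over 0.40 rad) (value of joint run_lever above 0.4 rad).
It fails at once if the vial is knocked out of its nest or tipped (distance of vial from where it was at the start of the episode above 0.02 m or angle between vial's own z axis and vertical above 0.4 rad).
It fails at once if a bystander is shifted by over 30 mm or the second vial tipped (distance of any of second_vial, syringe, fitting from where it was at the start of the episode above 0.03 m or angle between second_vial's own z axis and vertical above 0.4 rad).
It also fails if it takes over 54 s, if anything falls off the work surface, if the arm or the gripper's body presses on something with over 40 N, if the wrist force passes 120 N, or if a joint passes its speed limit or range.

## Working session

There is one attempt and no reset: what is moved stays moved. The work goes in short steps, Python scripts to look and compute and a tool call to move; the robot and the scene stay as the last step left them, time stands still between calls to the robot, and variables do not carry over. Pictures are saved under pics/ and viewed, about 8 in all and at most 12, crops included, and the job is handed in when it is done.

Besides the shell and the picture viewer there is one more tool, called as name(argument=value, ...), one argument or row to a line, values as JSON. play_rows: Moves the arm, as the interface text tells. Its arguments: {"type":"object","properties":{"deltas":{"type":"array"}},"required":["deltas"]}

```bash
mkdir -p pics
cat > h.py <<'E'
import numpy as np, cv2
from workcell import bot, vision, ticket
from scipy.spatial.transform import Rotation as R
def cam(n):
    c=vision.camera(n); c={k:(np.array(v) if k!='color' else v) for k,v in c.items()}
    return c
def ray(c,u,v,fish=False):
    K=c['intrinsics'];x=(u-K[0,2])/K[0,0];y=(v-K[1,2])/K[1,1]
    if fish:
        r=np.hypot(x,y); d=np.array([x/r*np.sin(r),y/r*np.sin(r),np.cos(r)]) if r>1e-9 else np.array([0,0,1.])
    else: d=np.array([x,y,1.])
    M=cv2.Rodrigues(c['rvec'].astype(float).ravel())[0]
    return -M.T@c['tvec'].ravel(), M.T@d
def plane(c,u,v,z,fish=False):
    o,d=ray(c,u,v,fish); return o+d*(z-o[2])/d[2]
def proj(c,p):
    return cv2.projectPoints(np.array(p,float).reshape(-1,3),c['rvec'].astype(float),c['tvec'].astype(float),c['intrinsics'].astype(float),None)[0].reshape(-1,2)
E
python3 - <<'E'
from h import *
import pickle
o=bot.get_obs();print({k:np.round(v,3) for k,v in o.items()})
d={n:cam(n) for n in('top','scene','wrist')}
pickle.dump(d,open('d.pkl','wb'))
for n in d:
    cv2.imwrite(f'pics/{n}0.png',cv2.resize(d[n]['color'],(800,600),interpolation=cv2.INTER_CUBIC)); print(n,d[n]['intrinsics'],-cv2.Rodrigues(d[n]['rvec'].astype(float))[0].T@d[n]['tvec'])
E
```

```text
{'clock': np.float64(0.0), 'joint_pos': array([ 1.228,  0.241,  0.004,  1.335, -0.   ,  1.571]), 'joint_vel': array([ 0.002, -0.   ,  0.001,  0.001, -0.001, -0.001]), 'tau': array([ 1.0000e-03, -3.7232e+01,  2.5241e+01,  1.7000e-02,  0.0000e+00,
       -0.0000e+00]), 'eef_pos': array([0.168, 0.47 , 0.23 ]), 'tool_rot': array([ 0.817,  0.576, -0.001,  0.001]), 'ft_force': array([-0.65 , -0.338,  0.053]), 'ft_torque': array([-0.012,  0.003,  0.007]), 'grip_width': np.float64(0.085)}
top [[456.56113633   0.         251.66449877]
 [  0.         456.56113633 189.54323609]
 [  0.           0.           1.        ]] [0.43785199 0.01242234 1.38763688]
scene [[346.43837519   0.         253.74458583]
 [  0.         346.43837519 186.10600902]
 [  0.           0.           1.        ]] [ 0.0977083  -0.41723469  0.82457979]
wrist [[297.31863964   0.         253.64893936]
 [  0.         297.31863964 192.00034213]
 [  0.           0.           1.        ]] [0.0991444  0.49464616 0.3717796 ]
```

View pics/top0.png

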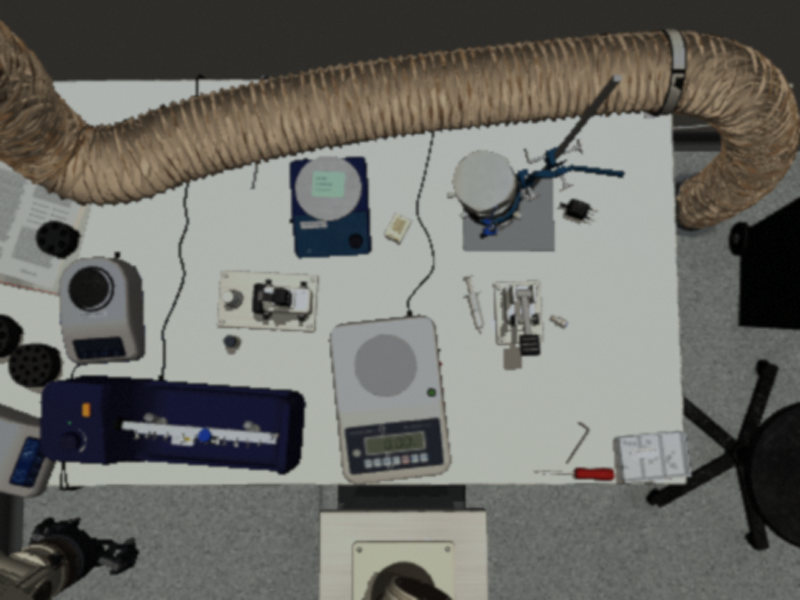

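View pics/scene0.png

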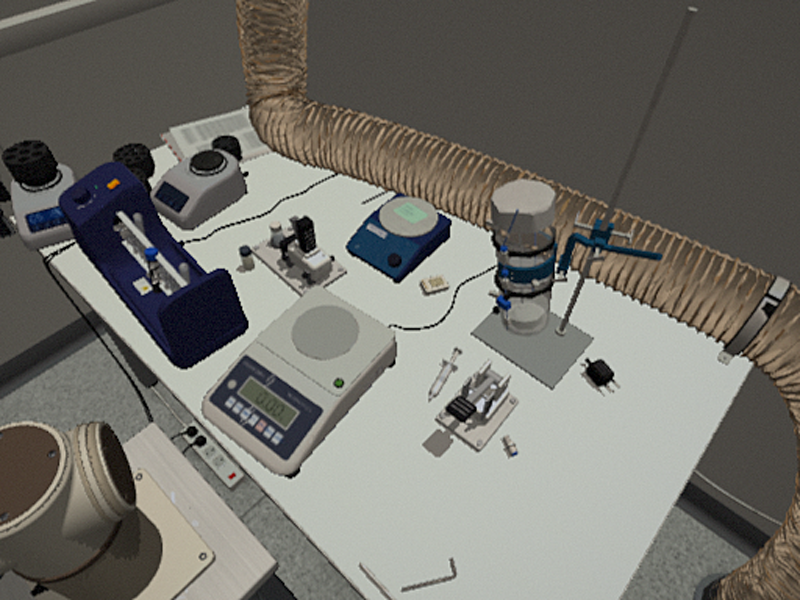

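The top view shows the reader plate at about (268,300) with the vial on the left and the second vial at (232,343). The lever stand is at (518,315), its paddle toward the robot at (529,345), with the syringe at (473,303) and the fitting at (559,321). Next I'll enlarge these areas.

Run:
```python
from h import *
import pickle
d=pickle.load(open('d.pkl','rb'));t=d['top'];s=d['scene']
print('tcp in top*1.5625',proj(t,[[.168,.47,.23],[0,0,0]])*1.5625)
im=t['color']
a=im[165:230,130:215];b=im[165:245,285:370]
A=cv2.resize(a,None,fx=4.7,fy=4.7,interpolation=cv2.INTER_CUBIC);B=cv2.resize(b,None,fx=4.7,fy=4.7,interpolation=cv2.INTER_CUBIC)
h=max(A.shape[0],B.shape[0]);out=np.zeros((h,A.shape[1]+B.shape[1],3),np.uint8);out[:A.shape[0],:A.shape[1]]=A;out[:B.shape[0],A.shape[1]:]=B
cv2.imwrite('pics/c1.png',out);print(out.shape)
for px in [(230,300),(268,300),(305,300),(232,343),(518,315)]: print(px,np.round(plane(t,px[0]/1.5625,px[1]/1.5625,.01),3))
```

```text
tcp in top*1.5625 [[107.91838381 530.50537353]
 [403.33705277 591.81569385]]
(376, 800, 3)
(230, 300) [0.552 0.333 0.01 ]
(268, 300) [0.552 0.26  0.01 ]
(305, 300) [0.552 0.188 0.01 ]
(232, 343) [0.469 0.328 0.01 ]
(518, 315) [ 0.521 -0.224  0.01 ]
```

View pics/c1.png

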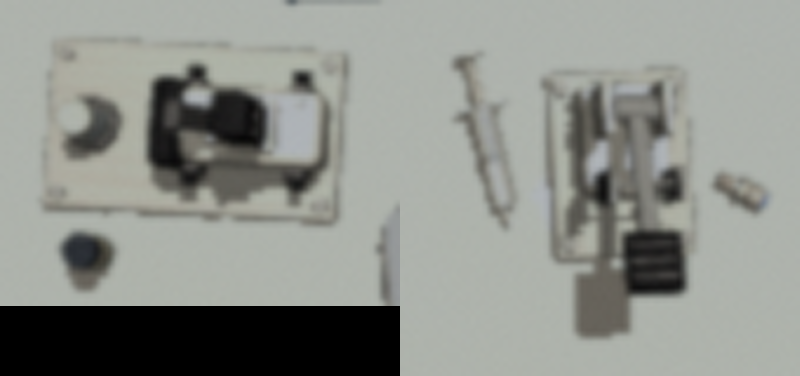

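```bash
cat > pose.py <<'E'
from h import *
import pickle
d=pickle.load(open('d.pkl','rb'));t=d['top'];s=d['scene']
def C(pts,ox): return np.array([plane(t,130+155*(ox>0)+(x-ox)/4.7-.4,165+y/4.7-.4,.01)[:2] for x,y in pts])
r=C([(55,40),(348,52),(337,221),(43,208)],0); l=C([(545,74),(686,68),(692,255),(555,260)],400)
E
python3 - <<'E'
from pose import *
for n,q in(('r',r),('l',l)):
    (c,sz,a)=cv2.minAreaRect(q.astype(np.float32));print(n,c,sz,a,q.mean(0),np.round(np.linalg.norm(np.roll(q,-1,0)-q,axis=1),4))
dy=(r[0]+r[3]-r[1]-r[2]);ry=np.arctan2(-dy[0],dy[1]);rc=r.mean(0)
dx=(l[0]+l[1]-l[2]-l[3]);ly=np.arctan2(dx[1],dx[0]);lc=l.mean(0)
print('yaws deg',np.degrees([ry,ly]))
def T(c,y,p): p=np.array(p,float);p=p.reshape(-1,3);q=p.copy();q[:,:2]=c+p[:,:2]@np.array([[np.cos(y),np.sin(y)],[-np.sin(y),np.cos(y)]]);return q
lo=lc-T(np.zeros(2),ly,[20,0,0])[0,:2]/1000
gm=T(rc,ry,[0,-.040,.117])[0]; pads=T(lo,ly,[[-.044,0,.104],[-.05,0,.08]])
print('grip_mid',gm,'lever origin',lo,'paddle',pads)
# overlays
g=T(rc,ry,[[sx*.014,y,.145] for sx,y in((-1,-.057),(1,-.057),(1,-.033),(-1,-.033))]); v=T(rc,ry,[0,.065,.064])
k=T(rc,ry,[[sx*.055,sy*.095,.01] for sx,sy in((-1,-1),(1,-1),(1,1),(-1,1))])
pd=T(lo,ly,[[-.044+a*.019,b*.018,.104+-a*.006] for a,b in((-1,-1),(1,-1),(1,1),(-1,1))])
k2=T(lo,ly,[[.02+a*.06,b*.045,.01] for a,b in((-1,-1),(1,-1),(1,1),(-1,1))])
O=[]
for c,(b1,b2) in((t,((130,155),(305,165))),(s,((155,130),(275,220)))):
    im=cv2.resize(c['color'],None,fx=4,fy=4,interpolation=cv2.INTER_CUBIC)
    for P,col in((g,(0,0,255)),(k,(0,255,0)),(pd,(0,0,255)),(k2,(0,255,0))): cv2.polylines(im,[np.int32(proj(c,P)*4+2)],True,col,1)
    cv2.circle(im,tuple(int(a) for a in proj(c,v)[0]*4+2),4,(255,0,0),1)
    O.append(np.hstack([im[y*4:y*4+300,x*4:x*4+(360)] for x,y in(b1,b2)]))
cv2.imwrite('pics/c2.png',np.vstack(O))
E
```

```text
r (0.5512874126434326, 0.26040199398994446) (0.19050586223602295, 0.10936150699853897) 87.24542999267578 [0.55116748 0.26056172] [0.1899 0.1094 0.1893 0.1089]
l (0.5272455811500549, -0.22441698610782623) (0.12041888386011124, 0.09106844663619995) 2.1451871395111084 [ 0.52729671 -0.22359367] [0.0911 0.1205 0.0878 0.1199]
yaws deg [-2.6775497   1.36239581]
grip_mid [0.54929888 0.22060539 0.117     ] lever origin [ 0.50730236 -0.22406919] paddle [[ 0.4633148  -0.22511534  0.104     ]
 [ 0.4573165  -0.22525799  0.08      ]]
```

View pics/c2.png

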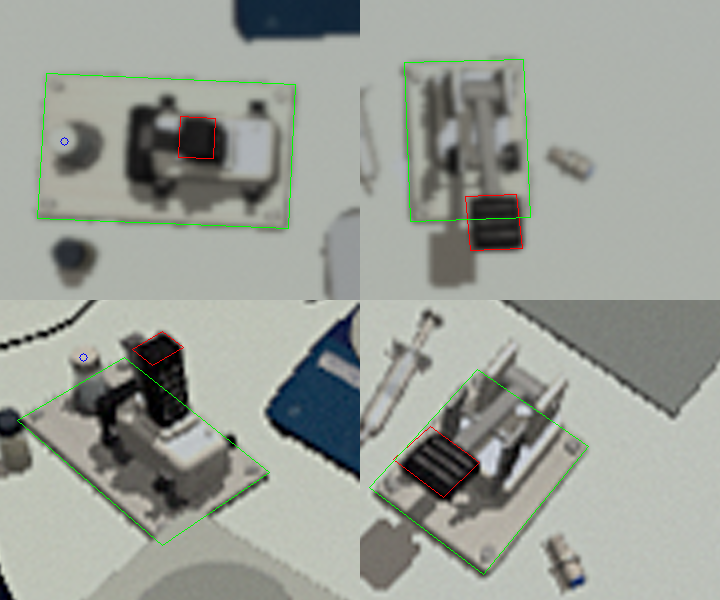

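The overlay matches in both views: the grip top, vial, plate edges and paddle all line up within 1–2 mm. I'll turn the tool and travel to a point above the grip.

play_rows(
  deltas=[1,0,0,0,-8.45,1,0,0,0,-8.45,1,-0.43,0.72,0,0,1,-0.43,0.72,0,0,1,-0.43,0.72,0,0,1,-0.43,0.72,0,0,1,-0.43,0.72,0,0,1,-0.43,0.72,0,0,1,-0.43,0.72,0,0,1,-0.43,0.72,0,0,1,0,0,0,0],
)

```text
clock: 1.52
eef_pos: [0.5147, 0.2447, 0.226]
tool_rot: [0.719, 0.695, -0.004, 0.0]
ft_force: [-0.8, -0.4, -0.6]
grip_width: 0.0856
```

```bash
cat > go.py <<'E'
from h import *
import sys
def rel(p,ang):
    o=bot.get_obs();q=R.from_quat(o['tool_rot']);M=q.as_matrix()
    a=np.degrees(np.arctan2(M[1,0],M[0,0]))
    print('t',round(float(o['clock']),2),'pos',np.round(o['eef_pos'],4),'z axis',np.round(M[:,2],3),'delta units',np.round(M.T@(np.array(p)-o['eef_pos'])/.06,2),'turn',round(-(ang-a),2),'F',np.round(o['ft_force'],1),'w',round(float(o['grip_width']),4))
p=[float(x) for x in sys.argv[1:]]
rel(p[:3],p[3])
E
python3 go.py .5495 .2225 .098 87.3
```

```text
t 1.52 pos [0.5147 0.2447 0.226 ] z axis [-0.005 -0.006 -1.   ] delta units [-0.34  0.6   2.13] turn 0.8 F [-0.8 -0.4 -0.6] w 0.0856
```

play_rows(
  deltas=[1,-0.34,0.6,0,0.8,1,0,0,0,0,1,0,0,0,0],
)

```text
clock: 1.9
eef_pos: [0.5485, 0.2236, 0.2246]
tool_rot: [0.723, 0.69, -0.005, -0.001]
ft_force: [-0.8, 0.3, -0.4]
grip_width: 0.0852
```

```bash
python3 go.py .5495 .2225 .098 87.3
python3 - <<'E'
from h import *
c=cam('wrist');cv2.imwrite('pics/w1.png',cv2.resize(c['color'],(800,600)))
E
```

```text
t 1.9 pos [0.5485 0.2236 0.2246] z axis [-0.01  -0.006 -1.   ] delta units [-0.    0.04  2.11] turn 0.04 F [-0.8  0.3 -0.4] w 0.0852
```

View pics/w1.png

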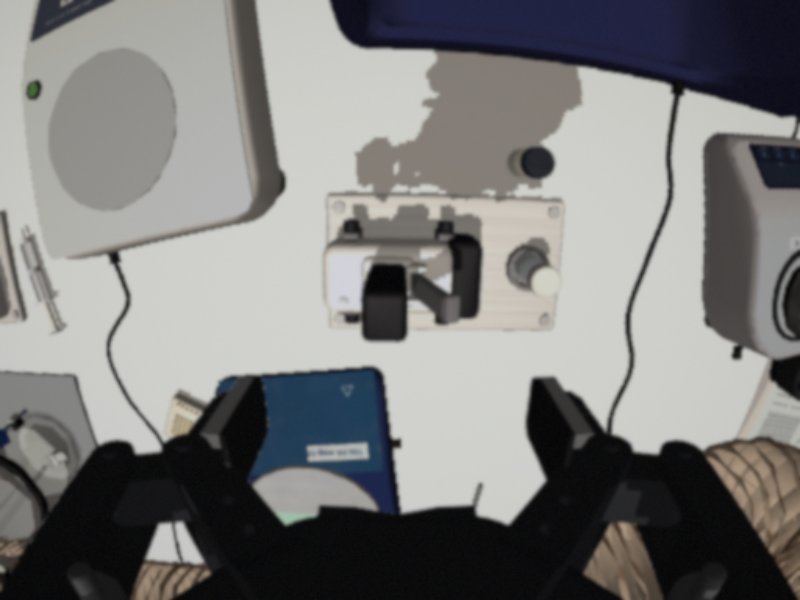

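The wrist view shows the grip top at columns 365–405 and the trigger reaching 460. The span sits between the open fingers (265 and 530), so I'm descending.

play_rows(
  deltas=[1,0,0.04,0.5,0,1,0,0,0.5,0,1,0,0,0.5,0,1,0,0,0.4,0,1,0,0,0,0,1,0,0,0,0],
)

```text
clock: 2.7
eef_pos: [0.5451, 0.229, 0.1111]
tool_rot: [0.72, 0.694, -0.004, -0.001]
ft_force: [0.2, -0.6, 0.1]
grip_width: 0.0856
```

```bash
python3 go.py .5495 .2225 .098 87.3
```

```text
t 2.7 pos [0.5451 0.229  0.1111] z axis [-0.007 -0.004 -1.   ] delta units [-0.11  0.08  0.22] turn 0.66 F [ 0.2 -0.6  0.1] w 0.0856
```

play_rows(
  deltas=[1,-0.11,0.08,0.1,0.6,1,0,0,0.1,0,1,0,0,0,0],
)

```text
clock: 3.08
eef_pos: [0.5513, 0.2226, 0.1012]
tool_rot: [0.723, 0.69, -0.001, 0.0]
ft_force: [0.2, -0.2, 0.5]
grip_width: 0.085
```

```bash
python3 go.py .5495 .2225 .098 87.3
```

```text
t 3.08 pos [0.5513 0.2226 0.1012] z axis [-0.002 -0.002 -1.   ] delta units [-0.   -0.03  0.05] turn 0.03 F [ 0.2 -0.2  0.5] w 0.085
```

play_rows(
  deltas=[0.6,0,0,0,0,0.45,0,0,0,0,0.3,0,0,0,0,0.3,0,0,0,0,0.3,0,0,0,0,0.3,0,0,0,0,0.3,0,0,0,0,0.3,0,0,0,0],
)

```text
clock: 4.08
eef_pos: [0.5527, 0.2216, 0.1041]
tool_rot: [0.724, 0.689, -0.0, 0.002]
ft_force: [-0.1, -0.5, 0.4]
grip_width: 0.0343
```

```bash
python3 go.py .5495 .2225 .098 87.3
python3 - <<'E'
from h import *
c=cam('scene');cv2.imwrite('pics/s1.png',cv2.resize(c['color'][125:215,140:260],(800,600),interpolation=cv2.INTER_CUBIC))
E
```

```text
t 4.08 pos [0.5527 0.2216 0.1041] z axis [ 0.002 -0.003 -1.   ] delta units [ 0.01 -0.05  0.1 ] turn -0.15 F [-0.1 -0.5  0.4] w 0.0343
```

View pics/s1.png

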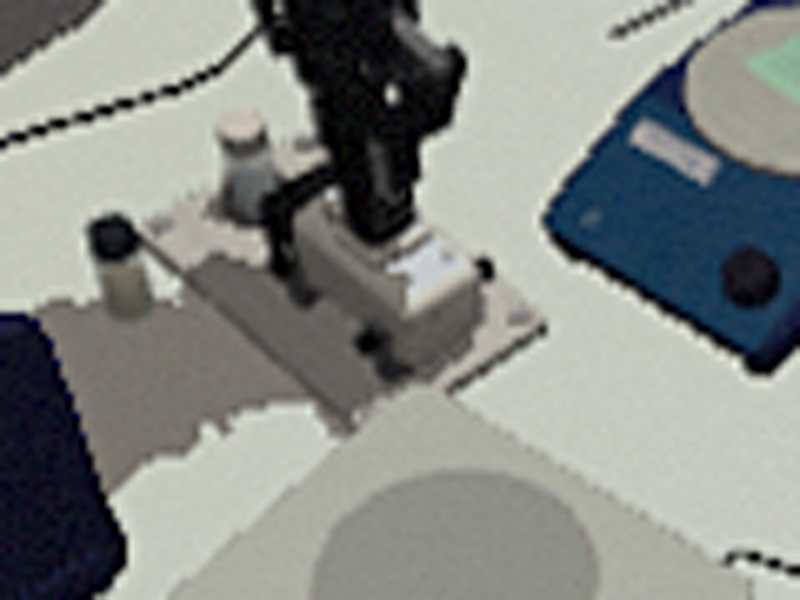

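The fingers are stopped at 34.3 mm, which is the squeezed span (34 mm), and both vials still stand. I'll hold briefly, then release.

play_rows(
  deltas=[0.3,0,0,0,0,0.3,0,0,0,0,0.3,0,0,0,0,1,0,0,0,0,1,0,0,0,0,1,0,0,0,0,1,0,0,0,0,1,0,0,0,0,1,0,0,0,0],
)

```text
clock: 5.25
eef_pos: [0.552, 0.2213, 0.103]
tool_rot: [0.724, 0.69, -0.002, 0.002]
ft_force: [0.6, 0.1, -0.1]
grip_width: 0.0853
```

```bash
python3 go.py .5495 .2225 .24 87.3
```

```text
t 5.25 pos [0.552  0.2213 0.103 ] z axis [ 0.    -0.005 -1.   ] delta units [ 0.01 -0.04 -2.28] turn -0.01 F [ 0.6  0.1 -0.1] w 0.0853
```

Retreating straight up, then I'll check that the trigger has returned.

play_rows(
  deltas=[1,0,0,-0.5,0,1,0,0,-0.6,0,1,0,0,-0.7,0,1,0,0,-0.7,0,1,0,0,-0.3,0,1,0,0,0,0],
)

```text
clock: 6.0
eef_pos: [0.5515, 0.2212, 0.2755]
tool_rot: [0.724, 0.69, -0.003, 0.002]
ft_force: [-0.5, 0.2, -0.2]
grip_width: 0.0853
```

```bash
python3 go.py .35 .2 .27 87.3
python3 - <<'E'
from h import *
c=cam('wrist');cv2.imwrite('pics/w2.png',c['color'][80:280,150:400])
E
```

```text
t 6.0 pos [0.5515 0.2212 0.2755] z axis [-0.001 -0.007 -1.   ] delta units [-0.51 -3.34  0.1 ] turn -0.06 F [-0.5  0.2 -0.2] w 0.0853
```

View pics/w2.png

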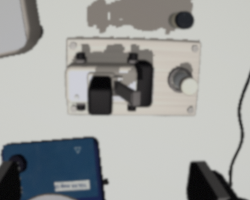

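The trigger leans out again (crop columns 115–142) and the vial is in place. I'll draw in, cross to the right side and shut the fingers on the way.

play_rows(
  deltas=[1,-0.1,-0.7,0,0,1,-0.1,-0.7,0,0,1,-0.1,-0.7,0,0,1,-0.1,-0.7,0,0,1,-0.1,-0.6,0,0,0.5,-0.7,0,0,0,0,-0.75,0,0,0,0,-0.75,0,0,0,0,-0.75,0,0,0,0,-0.75,0,0,0,0,-0.75,0,0,0,0,-0.75,0,0,0],
)

```text
clock: 7.55
eef_pos: [0.3155, -0.1201, 0.2617]
tool_rot: [0.72, 0.694, -0.017, -0.005]
ft_force: [1.0, -1.1, 0.6]
grip_width: 0.0004
```

```bash
python3 go.py .459 -.2252 .2 91.4
```

```text
t 7.55 pos [ 0.3155 -0.1201  0.2617] z axis [-0.03  -0.017 -0.999] delta units [-1.64  2.49  0.98] turn -3.53 F [ 1.  -1.1  0.6] w 0.0004
```

play_rows(
  deltas=[0,-0.6,0.4,0,-3.5,0,-0.6,0.5,0,0,0,-0.5,0.5,0.1,0,0,0,0.5,0.2,0,0,0,0.4,0.2,0,0,0,0,0.2,0,0,0,0,0,0,0,0,0,0,0],
)

```text
clock: 8.55
eef_pos: [0.447, -0.2261, 0.2042]
tool_rot: [0.701, 0.713, -0.02, -0.014]
ft_force: [-0.6, 0.1, 0.2]
grip_width: 0.0
```

```bash
python3 go.py .4605 -.2252 .115 91.4
```

```text
t 8.55 pos [ 0.447  -0.2261  0.2042] z axis [-0.048 -0.009 -0.999] delta units [0.02 0.3  1.47] turn -0.46 F [-0.6  0.1  0.2] w 0.0
```

play_rows(
  deltas=[0,0,0.3,0.3,0,0,0,0,0.4,0,0,0,0,0.4,0,0,0,0,0.2,0,0,0,0,0,0,0,0,0,0,0],
)

```text
clock: 9.3
eef_pos: [0.4618, -0.2279, 0.1296]
tool_rot: [0.702, 0.712, -0.018, -0.009]
ft_force: [-0.3, -0.6, -0.1]
grip_width: -0.0003
```

```bash
python3 go.py .459 -.2252 .108 91.4
python3 - <<'E'
from h import *
o=bot.get_obs()
c=cam('scene');im=cv2.resize(c['color'],None,fx=5,fy=5,interpolation=cv2.INTER_CUBIC)
cv2.circle(im,tuple(int(a) for a in proj(c,o['eef_pos'])[0]*5+2),4,(0,0,255),1)
cv2.imwrite('pics/s2.png',im[205*5:300*5,240*5:360*5])
E
```

```text
t 9.3 pos [ 0.4618 -0.2279  0.1296] z axis [-0.039 -0.013 -0.999] delta units [ 0.05 -0.03  0.36] turn -0.55 F [-0.3 -0.6 -0.1] w -0.0003
```

View pics/s2.png

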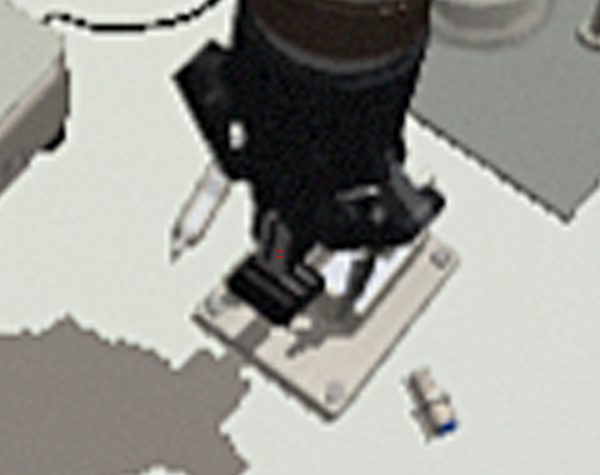

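The closed fingertips (278,253) are above the paddle's centre. I'll lower to contact in small steps and watch the force.

play_rows(
  deltas=[0,0,-0.03,0.2,0,0,0,0,0.15,0,0,0,0,0,0,0,0,0,0,0],
)

```text
clock: 9.85
eef_pos: [0.4597, -0.2285, 0.1083]
tool_rot: [0.702, 0.712, -0.018, -0.008]
ft_force: [-0.3, 0.1, 0.0]
grip_width: -0.0002
```

```bash
python3 go.py .4575 -.2252 .08 91.4;python3 go.py .4575 -.2252 .08 91.4
```

```text
t 9.85 pos [ 0.4597 -0.2285  0.1083] z axis [-0.037 -0.014 -0.999] delta units [ 0.06 -0.02  0.47] turn -0.55 F [-0.3  0.1  0. ] w -0.0002
t 9.85 pos [ 0.4597 -0.2285  0.1083] z axis [-0.037 -0.014 -0.999] delta units [ 0.06 -0.02  0.47] turn -0.55 F [-0.3  0.1  0. ] w -0.0002
```

play_rows(
  deltas=[0,0.04,0,0.12,0,0,0,0,0.12,0,0,0,0,0,0],
)

```text
clock: 10.22
eef_pos: [0.4594, -0.2271, 0.0945]
tool_rot: [0.702, 0.712, -0.018, -0.007]
ft_force: [-0.2, 0.3, 4.4]
grip_width: 0.0
```

```bash
python3 go.py .4575 -.2252 .08 91.4
```

```text
t 10.22 pos [ 0.4594 -0.2271  0.0945] z axis [-0.036 -0.017 -0.999] delta units [ 0.04 -0.02  0.24] turn -0.57 F [-0.2  0.3  4.4] w 0.0
```

play_rows(
  deltas=[0,0,0,0.12,0,0,0,0,0.12,0,0,0,0,0,0,0,0,0,0,0],
)

```text
clock: 10.72
eef_pos: [0.458, -0.2273, 0.0817]
tool_rot: [0.702, 0.712, -0.019, -0.007]
ft_force: [-1.6, 0.1, 6.8]
grip_width: -0.0001
```

```bash
python3 go.py .4575 -.2252 .08 91.4
```

```text
t 10.72 pos [ 0.458  -0.2273  0.0817] z axis [-0.036 -0.017 -0.999] delta units [ 0.04 -0.01  0.03] turn -0.58 F [-1.6  0.1  6.8] w -0.0001
```

play_rows(
  deltas=[0,0,0,0.05,0,0,0,0,0.01,0,0,0,0,0.01,0,0,0,0,0,0],
)

```text
clock: 11.22
eef_pos: [0.4578, -0.2273, 0.0804]
tool_rot: [0.702, 0.712, -0.019, -0.006]
ft_force: [-2.2, 0.8, 7.2]
grip_width: -0.0
```

```bash
python3 go.py .4575 -.2252 .08 91.4
python3 - <<'E'
from h import *
import time
c=cam('scene')
a=[(lambda o:(o['eef_pos'][2],o['ft_force'][2]))(bot.get_obs()) for _ in range(1)]
for _ in range(4): cam('top'); o=bot.get_obs(); a.append((o['eef_pos'][2],o['ft_force'][2]))
print(np.round(a,4))
im=cv2.resize(c['color'][215:290,260:360],(800,600),interpolation=cv2.INTER_CUBIC)
cv2.imwrite('pics/s3.png',im)
E
```

```text
t 11.22 pos [ 0.4578 -0.2273  0.0804] z axis [-0.035 -0.018 -0.999] delta units [ 0.04 -0.    0.01] turn -0.58 F [-2.2  0.8  7.2] w -0.0
[[0.0805 7.4696]
 [0.0804 7.2798]
 [0.0804 6.4608]
 [0.0804 7.5718]
 [0.0804 6.2526]]
```

View pics/s3.png

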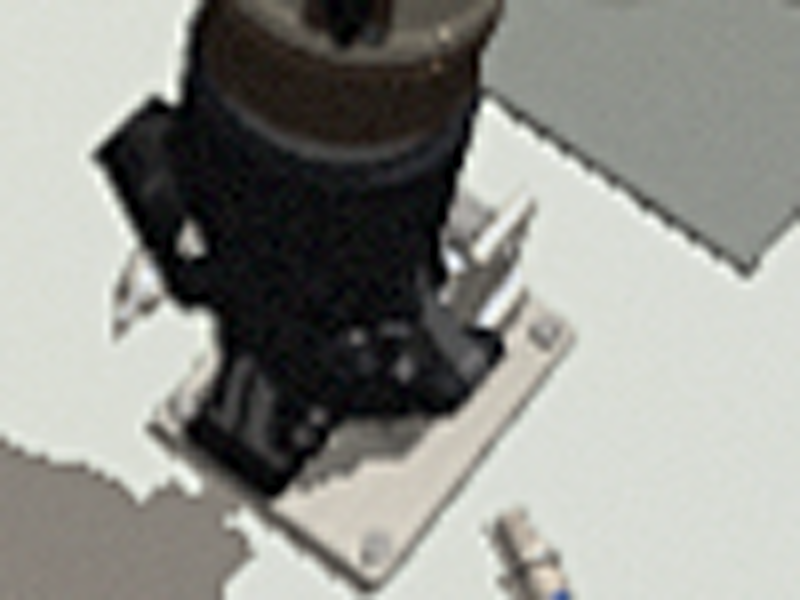

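Height suggests about 0.245 rad and force about 0.21 rad, so both are inside the band. I'll go down one more millimetre to centre it, then hold.

play_rows(
  deltas=[0,0,0,0.03,0,0,0,0,0,0,0,0,0,0,0,0,0,0,0,0,0,0,0,0,0,0,0,0,0,0,0,0,0,0,0,0,0,0,0,0,0,0,0,0,0,0,0,0,0,0,0,0,0,0,0,0,0,0,0,0],
)

```text
clock: 12.98
eef_pos: [0.4587, -0.2273, 0.0868]
tool_rot: [0.702, 0.712, -0.017, -0.003]
ft_force: [-1.8, 0.1, 5.5]
grip_width: 0.0002
```

```bash
python3 go.py .4575 -.2252 .08 91.4
python3 - <<'E'
from h import *
c=cam('top');w=c['color']
A=cv2.resize(w[165:245,285:370],None,fx=4.5,fy=4.5,interpolation=cv2.INTER_CUBIC);B=cv2.resize(w[165:245,130:215],None,fx=4.5,fy=4.5,interpolation=cv2.INTER_CUBIC)
cv2.imwrite('pics/t3.png',np.hstack([B,A]))
E
```

```text
t 12.97 pos [ 0.4587 -0.2273  0.0868] z axis [-0.029 -0.02  -0.999] delta units [ 0.04 -0.02  0.11] turn -0.55 F [-1.8  0.1  5.5] w 0.0002
```

View pics/t3.png

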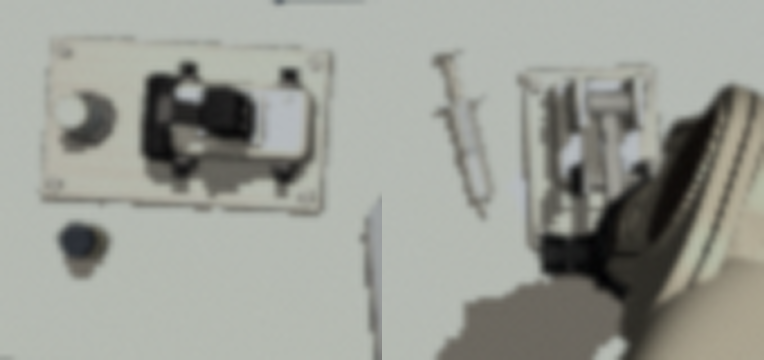

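Idle rows creep upward about 0.7 mm each because they re-base on the sagged pose. I'll go back down and feed about 0.7 mm per row to hold.

play_rows(
  deltas=[0,0.02,0,0.12,0,0,0,0,0.02,0,0,0,0,0.01,0,0,0,0,0.01,0],
)

```text
clock: 13.52
eef_pos: [0.4581, -0.2273, 0.08]
tool_rot: [0.702, 0.712, -0.018, -0.002]
ft_force: [-3.1, 0.9, 8.0]
grip_width: 0.0003
```

```bash
python3 go.py .4575 -.2252 .08 91.4
```

```text
t 13.53 pos [ 0.4581 -0.2273  0.08  ] z axis [-0.028 -0.023 -0.999] delta units [ 0.04 -0.01  0.  ] turn -0.59 F [-3.1  0.9  8. ] w 0.0003
```

play_rows(
  deltas=[0,0,0,0.012,0,0,0,0,0.012,0,0,0,0,0.012,0,0,0,0,0.012,0,0,0,0,0.012,0,0,0,0,0.012,0],
)

```text
clock: 14.28
eef_pos: [0.4581, -0.2273, 0.0801]
tool_rot: [0.702, 0.712, -0.018, -0.001]
ft_force: [-2.1, 0.9, 7.1]
grip_width: -0.0003
```

```bash
python3 go.py .4575 -.2252 .08 91.4
```

```text
t 14.28 pos [ 0.4581 -0.2273  0.0801] z axis [-0.026 -0.024 -0.999] delta units [ 0.04 -0.01  0.  ] turn -0.58 F [-2.1  0.9  7.1] w -0.0003
```

Steady. Holding for a further 1.5 s with the same feed.

play_rows(
  deltas=[0,0,0,0.012,0,0,0,0,0.012,0,0,0,0,0.012,0,0,0,0,0.012,0,0,0,0,0.012,0,0,0,0,0.012,0,0,0,0,0.012,0,0,0,0,0.012,0,0,0,0,0.012,0,0,0,0,0.012,0,0,0,0,0.012,0,0,0,0,0.016,0],
)

```text
clock: 15.78
eef_pos: [0.4581, -0.2273, 0.0799]
tool_rot: [0.702, 0.712, -0.017, 0.002]
ft_force: [-3.4, 0.8, 7.5]
grip_width: 0.0003
```

```bash
python3 go.py .4575 -.2252 .08 91.4
python3 - <<'E'
from h import *
for _ in range(6): cam('top'); o=bot.get_obs(); print(np.round(o['eef_pos'][2],4),np.round(o['ft_force'],1))
E
```

```text
t 15.78 pos [ 0.4581 -0.2273  0.0799] z axis [-0.021 -0.026 -0.999] delta units [ 0.04 -0.01 -0.  ] turn -0.56 F [-3.4  0.8  7.5] w 0.0003
0.0798 [-2.8 -0.2  7. ]
0.0799 [-2.5  1.2  7.8]
0.0799 [-3.1 -0.5  7.7]
0.0799 [-2.2 -0.4  7.6]
0.0799 [-2.8  0.8  7.1]
0.0799 [-2.4 -0.   8. ]
```

Stable at 79.9 mm and about 7.5 N, against 80 mm and 8 N expected at halfway. Handing in.

```bash
python3 -c "
from h import *
print(ticket.job_done()); o=bot.get_obs(); print(o['clock'],o['eef_pos'],o['ft_force'])"
```

```text
the job is handed in; nothing more can be done
None
the job is handed in; nothing more can be done
```

I squeezed and released the reader's trigger, then pressed the lever to halfway with the shut fingers and handed the job in still holding it; `job_done` reports no verdict.

- **Trigger:** the fingers stopped at 34.3 mm, against 34 mm for fully home. A wrist picture afterwards showed the trigger leaning out again.
- **Lever:** before hand-in it was steady for over 2 s, with the tip at z 79.9 mm and about 7.5 N upward (80 mm and 8 N expected at halfway). Height puts it near 0.25 rad and force near 0.22 rad, a small disagreement, but both are inside the 0.19–0.31 band. The angle itself was not measured directly.
- **Correction on the way:** my first hold crept up to z 86.8 mm, roughly 0.18 rad and so just outside the band. I brought it back down and held it there with a small downward feed per row.
- **Bystanders:** the last top view, taken before that correction, showed both vials and the syringe unmoved. The arm hid the fitting there, but it was in place in the scene picture just before.

The run took about 16 s of the 54 s allowed.

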